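# Unclip the charged battery pack and hold it to the magnifier

## Robot

A 6-joint arm with a two-finger parallel gripper is mounted at the origin on the work surface. World frame = base frame: x ahead of the robot, y to its left, z up, the work surface at z = 0. Lengths are in m, angles in rad, forces in N, time in s.
With the tool pointing down it reaches from about 0.325 to 0.9 m from the base axis. Payload 6.1 kg.
Tool frame: the origin (TCP) lies at the very end of the fingers, on their centre line; the grasp point (between the pads) lies 19 mm behind it; z points along the fingers, y is the line along which they close (so a half turn about z gives the same grasp; the last joint's range is limited). The gripper opens to 87 mm and grips with 3 to 60 N. Pads are 19 mm wide; open, the fingers measure 117 mm over their backs; the gripper's body (75 mm by 190 mm) begins 51 mm behind the grasp point.
Start: joints at [-1.364, 0.22, 1.526, -0, 1.395, -0.126], TCP at [0.204, -0.591, 0.223] pointing down, gripper open.
Joint ranges: [-2.98, 2.98], [-0.91, 2.08], [0.09, 2.57], [-1.24, 4.39], [0.2, 2.65], [-2.68, 2.68]. Speed limits (rad/s): [2.57, 2.57, 3.01, 3.14, 3.14, 3.14].

## Interface

Orientations are given as a unit quaternion [x, y, z, w].
In Python, from rig import * gives the robot as it stands.
- The arm moves only by the tool drive_tool, never from a script. Its arguments are lists of equal length, an entry for each row: "linear": the shift along the tool's x, y, z each as a share of 0.5 m, from -1 to 1, a list of three; "angular": the turn, a rotation vector about the tool's x, y, z each as a share of 5 degrees, from -1 to 1, a list of three; "jaw": the opening, from -1 (shut) to 1 (fully open). In form: {"linear": [[tx, ty, tz], ...], "angular": [[wx, wy, wz], ...], "jaw": [jaw, ...]}. A call has 1 to 20 rows; each row shifts and turns the commanded pose from where the row before left it, along the tool's axes as they then stand; what a row does not reach is not made up. A row lasts 1/12 s, in which the tool goes at most 41.7 mm and 7.16 degrees, less where a joint would pass 70% of its speed; a pose out of reach is approached as far as the arm can. A call with a number of a shift or a turn outside -1 to 1 is refused whole. A call with a gripper value outside its range is refused whole. The fingers move at their own pace and stop on an object; the grip force is fixed at half the most. Time passes only in rows, so rows that do not move let the fingers close. It gives the time, the measured TCP pose, the force, the opening and the grip force at its end, in the units of the state.
- observe(): the state, without advancing time (a new reading comes with each control period).
- snapshot(name): name is "scene" or "top"; returns a dict with "color" (480x640x3 uint8, red, green, blue), "fovy" (degrees; the focal length in pixels is half the picture's height over the tangent of half this angle, whatever the lens; pixels are square), "cx", "cy" (the principal point, pixels), "k1" (the pictures are not rectified: a ray, as slopes to the right and down, at radius r is drawn at 1 + k1 r^2 times it, then the intrinsics apply), "eye" and "attitude" of the camera in the world. Camera axes: x right, y up, looking along -z (the intrinsics and any distortion apply to the point x, -y, -z); pixel columns grow to the right and rows downward; lengths in m; the calibration is good to about 2 mm. A picture is of the moment at which its call begins. There is no depth.
- sign_off(): hands the job in; it is judged then, once.
The state is a dict: "time": time; "joint_positions": joint angles; "joint_velocities": joint speeds; "joint_torque": joint torques, N m; "ee_pos": TCP position; "eef_rot": TCP orientation; "wrist_force": force on the tool from outside, world axes, zero at the start; "moment": the same for the moment, N m; "width": finger opening in m; "finger_force": force on a finger pad.
Only numpy, scipy, OpenCV 4.12 (cv2) and the standard library are available. Lean on these libraries where they do the work, as an engineer would, in place of code of your own. Each camera call takes 0.05 s, during which the arm holds its last target. There are 200 camera calls.

## Task

Take the charged battery pack, the one with four green lights, out of the two-bay charger on the desk: pinch its two red side catches in until they are flush with the pack's sides, keep them pinched and lift the pack straight up and clear. Hold it upright in front of the standing magnifier, on the robot's side, with its copper contacts facing the glass, level with the middle of the lens and about 7 cm from it, so that the contacts can be looked at, and finish while still holding it there by the catches. Leave the other pack seated in its bay, do not touch the magnifier, and do not disturb the figures, the fruit, the tools or the bottle.

Things in the scene. Friction and masses are not known exactly. Their poses are not given: they have to be found in the camera images.
- pack_full: The charged battery pack, black, 0.2 kg, four green lights along the +x edge of its top. Head 62 (x) by 46 (y) by 32 mm high (z = 45 to 77 mm) over a stalk 36 by 23 mm, 45 mm long, that stands in the charger's well with 1 mm of play. Origin: centre of the stalk's lower end, z up. Seated, the head's underside rests on the deck and +x points to the charger's far end, away from the robot.
- pack_full_grip (a point): The middle between the charged pack's two red catch buttons, 62 mm above its origin. The buttons sit in the middle of the head's two long sides (+y, -y) and stand 5 mm out of them: 56 mm over both, 46 mm when flush. Each is 16 mm wide (x) and 14 mm high, 10 to 24 mm above the charger's deck. Its axes are the pack's.
- pack_full_contacts (a point): The middle of the two copper contacts of the charged pack, on the +x face of its stalk, 15 mm above the stalk's lower end (47 mm below the middle of the catches); its axes are the pack's.
- pack_full_left (a joint): The catch on the +y side of the charged pack, m inwards: 0 = sprung out, 0.005 = flush with the side, stop at 0.0055. Its spring pushes back with 2 N at the start and 6 N when flush. Its barb hooks 2.5 mm under a lip in the charger's well, so the pack cannot be lifted until both catches are pushed in by 3 mm or more.
- pack_full_right (a joint): The catch on the -y side of the charged pack, same values, spring and barb.
- pack_low: The other pack, the same in every part except that only one red light is lit on its top. It stands in the other bay of the charger and stays there. Which bay holds which pack varies.
- charger: Grey two-bay battery charger, fixed, 200 mm long (x) by 84 mm wide (y), 88 mm at its foot, flat deck 60 mm above the desk. Origin: centre of its underside; x along its length, away from the robot (up to 0.45 rad off). The bays lie on its centre line, 45 mm before and beyond its centre; the catches face its long sides; a seated pack's top is 32 mm above the deck, its origin 15 mm above the desk.
- magnifier: Fixed standing magnifier: round foot of radius 58 mm, 20 mm high; bent steel stem on the side away from the robot; upright round lens in a black ring 115 mm across, 9 mm thick, from 103 to 217 mm above the desk. Origin: centre of the foot's underside; x is the lens's axis, level, pointing away from the robot (turned up to 0.4 rad): the robot's side is -x.
- lens (a point): The middle of the magnifier's lens, 160 mm above the desk, straight above the foot's centre; its axes are the magnifier's, x along the lens's axis away from the robot.
- figure_tall: Carved wooden figure with a pointed hat on a base 110 by 94 mm, 221 mm tall; bystander. Origin: centre of the base's underside.
- figure_small: Smaller carved wooden figure with a pointed hat on a base 85 by 72 mm, 171 mm tall; bystander. Origin: centre of the base's underside.
- mandarin: An orange mandarin with a green leaf, 68 mm across, 75 mm high with its leaf; bystander. Origin: under its centre.
- carver: Cordless rotary carving tool without its pack, lying on its side, about 225 mm long (x), 52 mm wide and high; bystander. Origin: under its middle.
- gouge: Wood-carving gouge with a pale wooden handle, lying along its x, about 185 mm long, 24 mm high; bystander. Origin: under its middle.
- oil: Small amber glass bottle of 48 mm diameter, 115 mm tall, standing; bystander. Origin: centre of its underside.
Not all that is in view belongs to the job. What is shaped like the magnifier but blue, purple or yellow is not meant.

How it is judged:
On the way, in this order (a step that is already met when the one before it is completed fails the run):
1. both catches of the charged pack are pinched in while it still sits in its bay (value of joint each of pack_full_left, pack_full_right above 0.003 m and z of pack_full in the frame of charger below 0.02 m), for 0.1 s.
2. the charged pack is lifted clear of the charger with its catches still pinched (value of joint each of pack_full_left, pack_full_right above 0.003 m and z of pack_full in the frame of charger above 0.07 m and contact force between pack_full and charger below 0.2 N), for 0.1 s.
At the end, for the whole second after the job is handed in: The fingers hold the charged pack still, upright (0.2 rad), both catches in by over 3 mm; its contacts are 40 to 110 mm before the lens on the robot's side, within 25 mm of its axis sideways and in height, facing it within 0.35 rad; the other pack is seated (x of pack_full_contacts in the frame of lens between -0.11 and -0.04 m and y of pack_full_contacts in the frame of lens between -0.025 and 0.025 m and z of pack_full_contacts in the frame of lens between -0.025 and 0.025 m and x of lens in the frame of pack_full above 0.03 m and angle between the x axis of pack_full and the x axis of lens, either way round below 0.35 rad and angle between pack_full's own z axis and vertical below 0.2 rad and value of joint each of pack_full_left, pack_full_right above 0.003 m and contact force between pack_full and the fingers above 2 N and contact force between pack_full and charger below 0.2 N and linear speed of pack_full below 0.03 m/s and z of pack_low in the frame of charger below 0.02 m); the arm keeps its last pose, push and grip.
It fails at once if the other pack is disturbed (distance of pack_low from where it was at the start of the episode above 0.01 m).
It fails at once if the magnifier is touched by the robot or the pack (contact force between any of the arm, the fingers, pack_full and magnifier above 1 N).
It fails at once if a figure, the fruit, a tool or the bottle is shoved or knocked over (distance of any of figure_tall, figure_small, mandarin, carver, gouge, oil from where it was at the start of the episode above 0.02 m or angle between any of figure_tall, figure_small, oil's own z axis and vertical above 0.5 rad).
It also fails if it takes over 35 s, if anything falls off the work surface, if the arm or the gripper's body presses on something with over 40 N, if the wrist force passes 120 N, or if a joint passes its speed limit or range.

## Working session

There is one attempt and no reset: what is moved stays moved. The work goes in short steps, Python scripts to look and compute and a tool call to move; the robot and the scene stay as the last step left them, time stands still between calls to the robot, and variables do not carry over. Pictures are saved under pics/ and viewed, at most 10 in all, crops included, and the job is handed in when it is done.

Besides the shell and the picture viewer there is one more tool, called after ">>>" as a command line: name --argument value ..., lists and objects as JSON in quotes. drive_tool: Moves the arm, as the interface text tells. Its arguments: {"type":"object","properties":{"linear":{"type":"array","items":{"type":"array","items":{"type":"number","minimum":-1,"maximum":1}}},"angular":{"type":"array","items":{"type":"array","items":{"type":"number","minimum":-1,"maximum":1}}},"jaw":{"type":"array","items":{"type":"number"}}},"required":["linear","angular","jaw"]}

```bash
mkdir -p pics
cat > h.py <<'E'
from rig import *
import numpy as np, cv2, pickle
from scipy.spatial.transform import Rotation as R
def take(name):
    s=snapshot(name); pickle.dump(s,open(f'{name}.pkl','wb')); return s
def load(n): return pickle.load(open(f'{n}.pkl','rb'))
def rot(s):
    a=np.array(s['attitude']); return a if a.shape==(3,3) else R.from_quat(a).as_matrix()
def K(s):
    f=240/np.tan(np.radians(s['fovy'])/2); return np.array([[f,0,s['cx']],[0,f,s['cy']],[0,0,1]]),np.array([s['k1'],0,0,0,0.])
def ray(s,u,v):
    k,d=K(s); p=cv2.undistortPoints(np.array([[[u,v]]],float),k,d).ravel()
    return np.array(s['eye']),rot(s)@np.array([p[0],-p[1],-1])
def onz(s,u,v,z):
    e,r=ray(s,u,v); return e+r*(z-e[2])/r[2]
def proj(s,P):
    k,d=K(s); c=(np.atleast_2d(P)-np.array(s['eye']))@rot(s); c=c*[1,-1,-1]
    return cv2.projectPoints(c,np.zeros(3),np.zeros(3),k,d)[0].reshape(-1,2)
E
python3 - <<'E'
from h import *
for n in('scene','top'):
    s=take(n); cv2.imwrite(f'pics/{n}0.png',s['color'][:,:,::-1]); print({k:v for k,v in s.items() if k!='color'})
print(observe())
E
```

```text
{'fovy': 53.00092444978107, 'cx': 312.548108208637, 'cy': 247.8178155170358, 'k1': -0.07465251255991089, 'eye': array([ 1.19287093, -0.42056789,  1.00900129]), 'attitude': array([0.28027294, 0.16198747, 0.4859993 , 0.81179543])}
{'fovy': 54.39397556173509, 'cx': 326.17056307935127, 'cy': 232.28448295065303, 'k1': -0.016260381168309756, 'eye': array([ 0.49681156, -0.078723  ,  1.43284628]), 'attitude': array([ 0.03352934, -0.02280542, -0.69949965,  0.71348156])}
{'time': 0.1, 'joint_positions': array([-1.36406074e+00,  2.21134464e-01,  1.52746779e+00, -1.99632791e-07,
        1.39469887e+00, -1.26097882e-01]), 'joint_velocities': array([ 3.89793682e-05, -2.10488730e-03, -2.20529264e-03, -7.07499624e-04,
       -2.20967192e-03, -3.49944582e-04]), 'joint_torque': array([ 2.19635549e-03, -4.95943344e+01, -3.88518798e+01,  7.03579886e-02,
        5.14926331e-02, -4.72850525e-05]), 'ee_pos': array([ 0.20408664, -0.59016533,  0.22156988]), 'eef_rot': array([ 9.86184301e-01,  1.65649613e-01, -3.45307167e-05, -8.53539202e-04]), 'wrist_force': array([-0.07265238,  0.07705876,  0.67690516]), 'moment': array([-0.01086494,  0.00935587,  0.01036607]), 'finger_force': 0.0, 'width': 0.08703446809691702}
```

View pics/scene0.png

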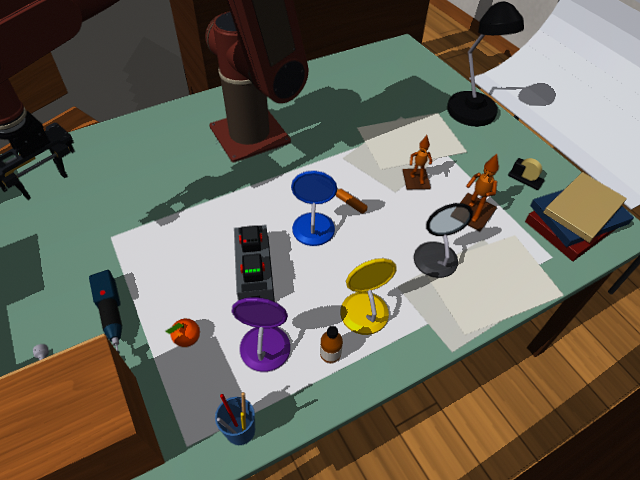

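View pics/top0.png

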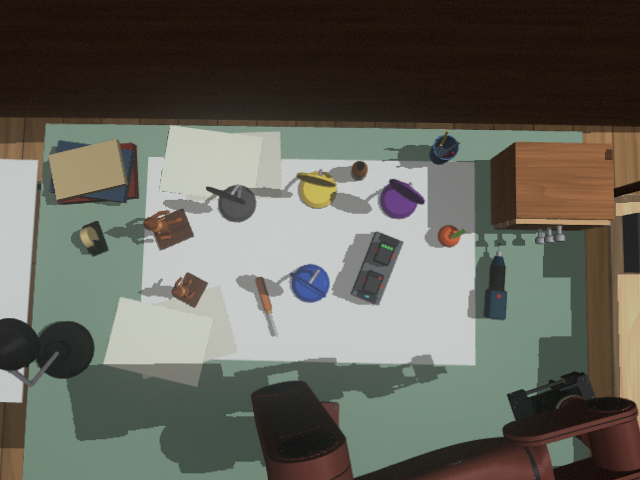

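The full pack with green lights sits at scene (252,268) / top (385,248), in the far bay. The pack with the red light is at scene (251,240) / top (371,284). For the magnifier, black is at top (238,203) / scene (436,258), and the lookalikes are blue (310,283), yellow (318,190) and purple (399,199). I'll check both choices in one close crop.

Run:
```python
from h import *
t=load('top')['color'];s=load('scene')['color']
z=lambda im,x,y,w,h:cv2.resize(im[y:y+h,x:x+w],(400,300),interpolation=cv2.INTER_CUBIC)
a=np.hstack([z(t,335,222,100,75+15-15),z(t,195,170,80,60)])
b=np.hstack([z(s,200,215,120,90),z(s,400,195,100,75)])
cv2.imwrite('pics/crop1.png',np.vstack([a,b])[:,:,::-1])
```

```text
(no output)
```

View pics/crop1.png

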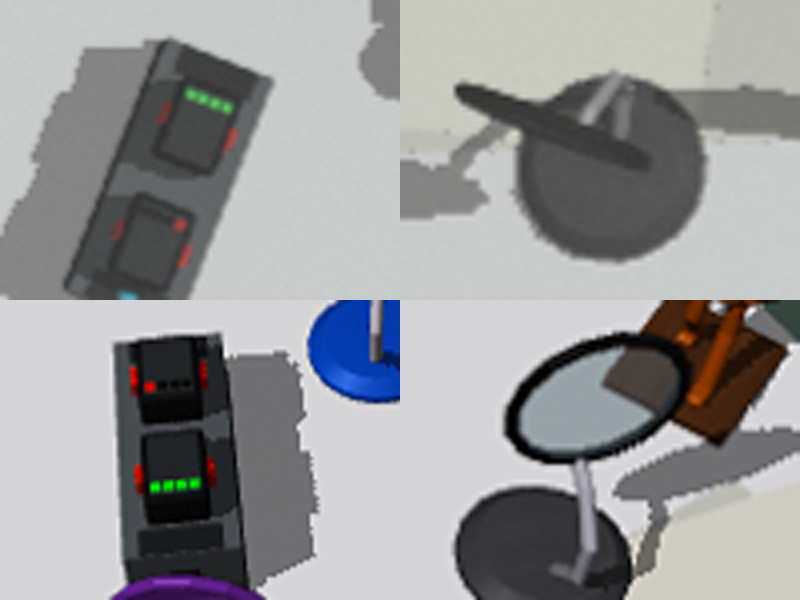

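The full pack is confirmed in the far bay, with four green lights at top (387,247). The black magnifier has its foot at top (237,203) and its lens from (207,188) to (245,202), with the lens centre at scene (449,219).

Run:
```python
from h import *
from scipy.optimize import least_squares
t=load('top');s=load('scene')
def tri(a,b):
    e1,r1=ray(t,*a);e2,r2=ray(s,*b)
    m=np.linalg.lstsq(np.c_[r1,-r2],e2-e1,rcond=None)[0]
    return (e1+m[0]*r1+e2+m[1]*r2)/2, np.linalg.norm(e1+m[0]*r1-e2-m[1]*r2)
# charger deck corners & button mid & lights
for n,p,z in [('FL',(376.25,232),.06),('FR',(403,242),.06),('NL',(352,294),.06),('btn',(384.5,253),.077),('lights',(387.25,247),.092),('btnL',(376.3,249.5),.077),('btnR',(392.7,256.5),.077)]: print(n,onz(t,*p,z).round(4))
ps=lambda x,y:(200+(x)/400*120,215+(y-300)/300*90)
print('btn scene',onz(s,*ps(174,476),.077).round(4),'lights',onz(s,*ps(175,487),.092).round(4))
print('lowbtn top',onz(t,335+152/4,222+243/4,.077).round(4),'scene',onz(s,*ps(169,376),.077).round(4))
a,b=onz(t,207,188.4,.16),onz(t,244.6,202,.16); print('lens',a,b,(a+b)/2,np.linalg.norm(a-b),'yaw',np.degrees(np.arctan2((a-b)[1],(a-b)[0]))-90)
print('lens scene',onz(s,449.5,219.5,.16).round(4),'foot',onz(t,237.2,203.4,.02).round(4), 'tri',tri((225.8,195.2),(449.5,219.5)))
# silhouette points of lens ring + foot, fit x,y,yaw
for n,p in dict(yel=(318,190),pur=(399,199),blu=(310,283)).items(): print(n,onz(t,*p,.02).round(3))
a,b=onz(t,388,181,.16),onz(t,423,201,.16);print('purlens',a,b)
a,b=onz(t,297,177,.16),onz(t,335,185,.16);print('yellens',a,b)
a,b=onz(t,290,275,.16),onz(t,327,296,.16);print('blulens',a,b)
print('gouge',onz(t,262,280,.02),onz(t,275,333,.01),'oil',onz(t,360,164,.115),'figs',onz(t,188,290,.02),onz(t,172,229,.02),'mand',onz(t,450,236,.05))
```

```text
FL [ 0.6099 -0.2042  0.06  ]
FR [ 0.5819 -0.2831  0.06  ]
NL [ 0.4271 -0.1358  0.06  ]
btn [ 0.5479 -0.2273  0.077 ]
lights [ 0.5647 -0.2333  0.092 ]
btnL [ 0.5576 -0.2034  0.077 ]
btnR [ 0.5383 -0.2511  0.077 ]
btn scene [ 0.5472 -0.2247  0.077 ] lights [ 0.5665 -0.231   0.092 ]
lowbtn top [ 0.4615 -0.1951  0.077 ] scene [ 0.4616 -0.1907  0.077 ]
lens [0.7137953  0.27402618 0.16      ] [0.67769778 0.16821793 0.16      ] [0.69574654 0.22112205 0.16      ] 0.11179631953236586 yaw -18.83757751554731
lens scene [0.6949 0.2251 0.16  ] foot [0.6929 0.218  0.02  ] tri (array([0.69608659, 0.22150541, 0.16289765]), np.float64(0.002787730414662454))
yel [ 0.739 -0.028  0.02 ]
pur [ 0.715 -0.276  0.02 ]
blu [ 0.455 -0.011  0.02 ]
purlens [ 0.74323342 -0.22577945  0.16      ] [ 0.68944315 -0.32218622  0.16      ]
yellens [0.74997281 0.02536841 0.16      ] [ 0.72946178 -0.08003898  0.16      ]
blulens [0.4799335  0.03756772 0.16      ] [ 0.4254186  -0.06413161  0.16      ]
gouge [0.46128673 0.13456763 0.02      ] [0.30299015 0.09195696 0.01      ] oil [ 0.79978212 -0.15048897  0.115     ] figs [0.42640563 0.35797716 0.02      ] [0.61044703 0.41529656 0.02      ] mand [ 0.60305243 -0.42343358  0.05      ]
```

>>> drive_tool --linear '[[0,0,0],[0,0,0],[0,0,0],[0,0,0],[0,0,0],[0,0,0],[0,0,0],[0,0,0]]' --angular '[[0,0,0.98],[0,0,0.98],[0,0,0.98],[0,0,0.98],[0,0,0.98],[0,0,0.98],[0,0,0.98],[0,0,0.98]]' --jaw '[1,1,1,1,1,1,1,1]'

```text
time: 0.77
ee_pos: [0.2041, -0.5903, 0.2219]
eef_rot: [0.984, -0.177, -0.0, -0.001]
wrist_force: [0.6, 0.6, 0.4]
width: 0.0872
finger_force: 0.0
```

>>> drive_tool --linear '[[0.024,-0.058,-0.004],[0.024,-0.058,-0.004],[0.024,-0.058,-0.004],[0.024,-0.058,-0.004],[0.024,-0.058,-0.004],[0.024,-0.058,-0.004],[0.024,-0.058,-0.004],[0.024,-0.058,-0.004],[0.024,-0.058,-0.004],[0.024,-0.058,-0.004],[0.024,-0.058,-0.004],[0.024,-0.058,-0.004],[0.024,-0.058,-0.004],[0.024,-0.058,-0.004],[0.024,-0.058,-0.004],[0.024,-0.058,-0.004],[0,0,0],[0,0,0]]' --angular '[[0,0,0],[0,0,0],[0,0,0],[0,0,0],[0,0,0],[0,0,0],[0,0,0],[0,0,0],[0,0,0],[0,0,0],[0,0,0],[0,0,0],[0,0,0],[0,0,0],[0,0,0],[0,0,0],[0,0,0],[0,0,0]]' --jaw '[1,1,1,1,1,1,1,1,1,1,1,1,1,1,1,1,1,1]'

```text
time: 2.27
ee_pos: [0.5447, -0.2197, 0.254]
eef_rot: [0.985, -0.173, -0.0, -0.0]
wrist_force: [0.3, 0.1, -0.5]
width: 0.087
finger_force: 0.0
```

```bash
cat >> h.py <<'E'
def go(P,yaw):
    """tool-frame shift (shares of .5 m) to TCP target and remaining yaw"""
    o=observe(); r=R.from_quat(o['eef_rot']); d=r.inv().apply(np.array(P)-o['ee_pos'])
    M=r.as_matrix(); y=np.degrees(np.arctan2(M[1,0],M[0,0]))
    print('t',round(o['time'],2),'tcp',o['ee_pos'].round(4),'yaw',round(y,2),'tilt z',M[:,2].round(4),'shares',(d/.5).round(4),'turn z (5deg)',round(-(yaw-y)/5,2),'w',round(o['width'],4),'F',o['wrist_force'].round(1),'ff',round(o['finger_force'],1),'q',o['joint_positions'].round(2))
E
python3 - <<'E'
from h import *
go([.5476,-.226,.0635],-20.4)
s=take('scene');t=take('top')
z=lambda im,x,y,w,h:cv2.resize(im[y:y+h,x:x+w],(400,300),interpolation=cv2.INTER_CUBIC)
cv2.imwrite('pics/c2.png',np.hstack([z(t['color'],335,222,100,75),z(s['color'],200,195,120,90)])[:,:,::-1])
E
```

```text
t 2.27 tcp [ 0.5447 -0.2197  0.254 ] yaw -19.95 tilt z [-9.e-04  3.e-04 -1.e+00] shares [0.0101 0.0098 0.3811] turn z (5deg) 0.09 w 0.087 F [ 0.3  0.1 -0.5] ff 0.0 q [-0.52  0.11  1.59 -0.    1.44  1.4 ]
```

View pics/c2.png

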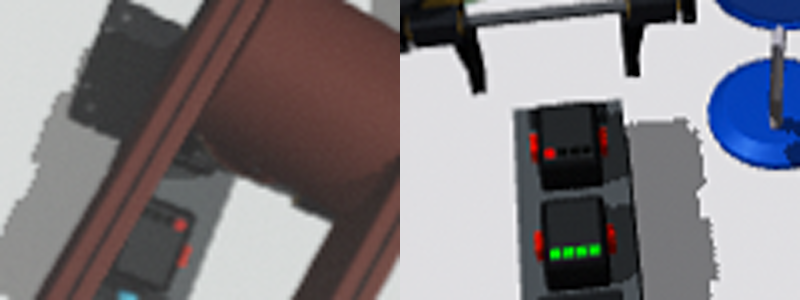

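The open gripper is above the charger with the fingers straddling it. Both packs look undisturbed in the scene crop: green lights at about (576,252), red buttons at 540 and 612. I'll descend to just above the pack and look again.

>>> drive_tool --linear '[[0.005,0.005,0.03],[0.005,0.005,0.04],[0,0,0.04],[0,0,0.04],[0,0,0.04],[0,0,0.04],[0,0,0.04],[0,0,0.02],[0,0,0],[0,0,0]]' --angular '[[0,0,0.09],[0,0,0],[0,0,0],[0,0,0],[0,0,0],[0,0,0],[0,0,0],[0,0,0],[0,0,0],[0,0,0]]' --jaw '[1,1,1,1,1,1,1,1,1,1]'

```text
time: 3.2
ee_pos: [0.5464, -0.2282, 0.1094]
eef_rot: [0.984, -0.179, -0.001, -0.0]
wrist_force: [0.6, 0.6, 0.5]
width: 0.0867
finger_force: 0.0
```

Run:
```python
from h import *
go([.5476,-.226,.0635],-20.4)
s=take('scene')
im=cv2.resize(s['color'][205:305,185:325],(784,560),interpolation=cv2.INTER_CUBIC)
cv2.imwrite('pics/c3.png',im[:,:,::-1])
```

```text
t 3.2 tcp [ 0.5464 -0.2282  0.1094] yaw -20.65 tilt z [-1.e-03  4.e-04 -1.e+00] shares [ 0.0008 -0.005   0.0919] turn z (5deg) -0.05 w 0.0867 F [0.6 0.6 0.5] ff 0.0 q [-0.53  0.25  1.71 -0.    1.18  1.4 ]
```

View pics/c3.png

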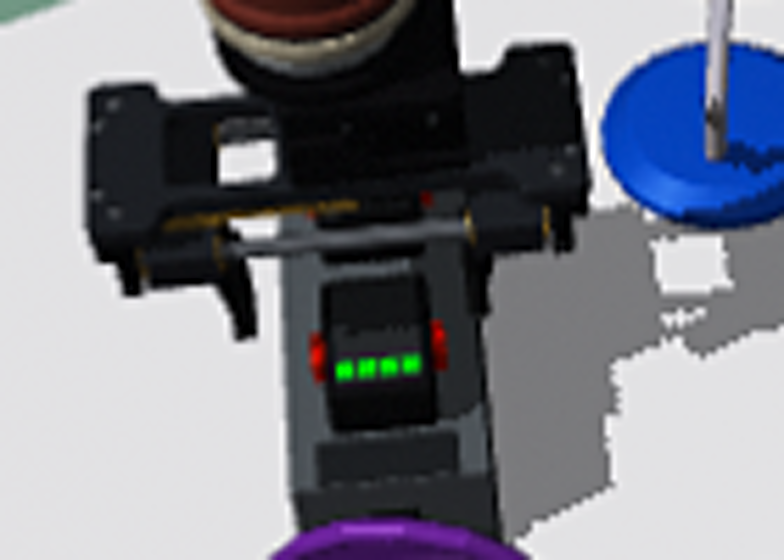

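Fingertips at crop (245,335) and (483,310) straddle the red catches at (318,358) and (438,345). I'll check that numerically.

Run:
```python
from h import *
s=load('scene');o=observe()
print('tcp proj',proj(s,o['ee_pos']),'seen mid',364/5.6+185,322.5/5.6+205)
print('grip proj',proj(s,[.5476,-.226,.077]), 'from seen',onz(s,378/5.6+185,351/5.6+205,.077))
r=R.from_quat(o['eef_rot']).as_matrix()
print('tips proj',[proj(s,o['ee_pos']+r[:,1]*k) for k in(-.0435,.0435)],'seen',(245/5.6+185,335/5.6+205),(483/5.6+185,310/5.6+205))
```

```text
tcp proj [[249.40059743 260.06248122]] seen mid 250.0 262.5892857142857
grip proj [[251.75504468 268.13930546]] from seen [ 0.54720176 -0.22389068  0.077     ]
tips proj [array([[268.14378842, 258.14510376]]), array([[230.56941452, 261.98750694]])] seen (228.75, 264.82142857142856) (271.25, 260.3571428571429)
```

>>> drive_tool --linear '[[0.002,-0.006,0.02],[0,0,0.02],[0,0,0.02],[0,0,0.02],[0,0,0.012],[0,0,0],[0,0,0],[0,0,0]]' --angular '[[0,0,-0.05],[0,0,0],[0,0,0],[0,0,0],[0,0,0],[0,0,0],[0,0,0],[0,0,0]]' --jaw '[1,1,1,1,1,1,1,1]'

```text
time: 3.92
ee_pos: [0.5493, -0.2252, 0.0637]
eef_rot: [0.984, -0.176, 0.0, 0.0]
wrist_force: [-1.2, 0.4, -0.3]
width: 0.0868
finger_force: 0.0
```

Run:
```python
from h import *
go([.5475,-.2255,.0635],-20.4)
```

```text
t 3.92 tcp [ 0.5493 -0.2252  0.0637] yaw -20.33 tilt z [ 3.e-04 -2.e-04 -1.e+00] shares [-0.0032  0.0019  0.0005] turn z (5deg) 0.01 w 0.0868 F [-1.2  0.4 -0.3] ff 0.0 q [-0.52  0.31  1.74  0.    1.1   1.4 ]
```

Well placed and no contact. Now I close.

>>> drive_tool --linear '[[-0.002,0.001,0],[0,0,0],[0,0,0],[0,0,0],[0,0,0],[0,0,0],[0,0,0],[0,0,0],[0,0,0],[0,0,0],[0,0,0],[0,0,0]]' --angular '[[0,0,0],[0,0,0],[0,0,0],[0,0,0],[0,0,0],[0,0,0],[0,0,0],[0,0,0],[0,0,0],[0,0,0],[0,0,0],[0,0,0]]' --jaw '[-1,-1,-1,-1,-1,-1,-1,-1,-1,-1,-1,-1]'

```text
time: 4.92
ee_pos: [0.5482, -0.2251, 0.0638]
eef_rot: [0.984, -0.176, 0.0, -0.0]
wrist_force: [-0.1, 1.9, 4.1]
width: 0.0457
finger_force: 30.0
```

Run:
```python
from h import *
go([.5475,-.2255,.0635],-20.4)
```

```text
t 4.92 tcp [ 0.5482 -0.2251  0.0638] yaw -20.33 tilt z [ 3.e-04  1.e-04 -1.e+00] shares [-0.001   0.0012  0.0006] turn z (5deg) 0.01 w 0.0457 F [-0.1  1.9  4.1] ff 30.0 q [-0.52  0.31  1.74  0.    1.1   1.4 ]
```

Width is 45.7 mm, so both catches are flush. I'll lift gently, then higher.

>>> drive_tool --linear '[[0,0,-0.005],[0,0,-0.01],[0,0,-0.015],[0,0,-0.015],[0,0,-0.015],[0,0,-0.015],[0,0,-0.015],[0,0,-0.015],[0,0,-0.015],[0,0,-0.015],[0,0,-0.015],[0,0,0],[0,0,0]]' --angular '[[0,0,0],[0,0,0],[0,0,0],[0,0,0],[0,0,0],[0,0,0],[0,0,0],[0,0,0],[0,0,0],[0,0,0],[0,0,0],[0,0,0],[0,0,0]]' --jaw '[-1,-1,-1,-1,-1,-1,-1,-1,-1,-1,-1,-1,-1]'

```text
time: 6.0
ee_pos: [0.5483, -0.2254, 0.1392]
eef_rot: [0.984, -0.176, 0.001, 0.0]
wrist_force: [1.0, -0.5, -2.3]
width: 0.0458
finger_force: 30.0
```

Run:
```python
from h import *
go([.5475,-.2255,.29],-20.4)
s=take('scene')
im=cv2.resize(s['color'][175:295,165:325],(800,600),interpolation=cv2.INTER_CUBIC)
cv2.imwrite('pics/c4.png',im[:,:,::-1])
```

```text
t 6.0 tcp [ 0.5483 -0.2254  0.1392] yaw -20.33 tilt z [ 1.1e-03 -6.0e-04 -1.0e+00] shares [-0.0012  0.0008 -0.3015] turn z (5deg) 0.01 w 0.0458 F [ 1.  -0.5 -2.3] ff 30.0 q [-0.52  0.22  1.69  0.    1.23  1.4 ]
```

View pics/c4.png

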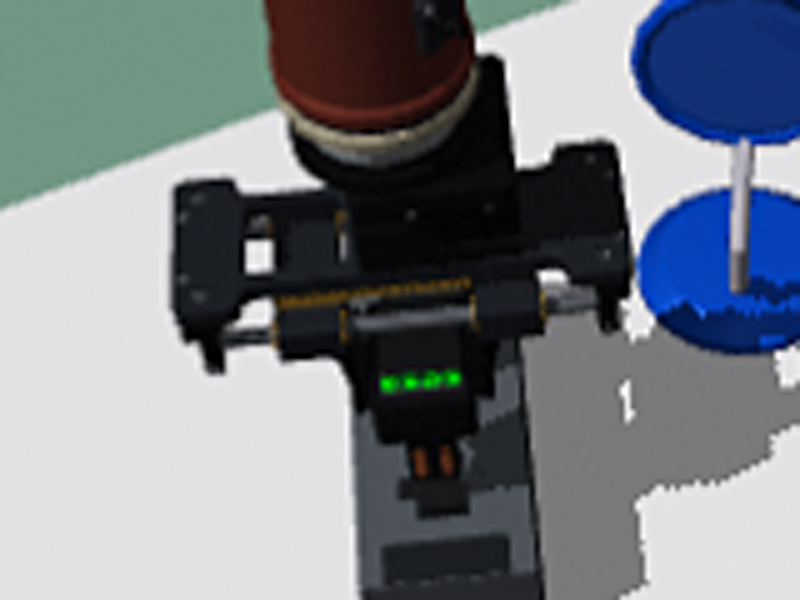

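The pack is out, with green lights at (420,380) and copper contacts at (430,462). The charger's far well is empty. I'll raise it above all the lenses and carry it across.

>>> drive_tool --linear '[[0,0,-0.01],[0,0,-0.02],[0,0,-0.03],[0,0,-0.03],[0,0,-0.03],[0,0,-0.03],[0,0,-0.03],[0,0,-0.03],[0,0,-0.03],[0,0,-0.03],[0,0,-0.02],[0,0,-0.01],[0,0,0],[0,0,0]]' --angular '[[0,0,0],[0,0,0],[0,0,0],[0,0,0],[0,0,0],[0,0,0],[0,0,0],[0,0,0],[0,0,0],[0,0,0],[0,0,0],[0,0,0],[0,0,0],[0,0,0]]' --jaw '[-1,-1,-1,-1,-1,-1,-1,-1,-1,-1,-1,-1,-1,-1]'

```text
time: 7.22
ee_pos: [0.5479, -0.2252, 0.2882]
eef_rot: [0.984, -0.177, -0.0, -0.0]
wrist_force: [-0.2, 0.5, -1.8]
width: 0.0458
finger_force: 30.0
```

>>> drive_tool --linear '[[-0.005,-0.02,0],[-0.01,-0.04,0],[-0.013,-0.055,0],[-0.013,-0.055,0],[-0.013,-0.055,0],[-0.013,-0.055,0],[-0.013,-0.055,0],[-0.013,-0.055,0],[-0.013,-0.055,0],[-0.013,-0.055,0],[-0.013,-0.055,0],[-0.013,-0.055,0],[-0.013,-0.055,0],[-0.013,-0.055,0],[-0.013,-0.055,0],[-0.013,-0.055,0],[-0.01,-0.04,0],[-0.005,-0.02,0],[0,0,0],[0,0,0]]' --angular '[[0,0,0],[0,0,0],[0,0,0],[0,0,0],[0,0,0],[0,0,0],[0,0,0],[0,0,0],[0,0,0],[0,0,0],[0,0,0],[0,0,0],[0,0,0],[0,0,0],[0,0,0],[0,0,0],[0,0,0],[0,0,0],[0,0,0],[0,0,0]]' --jaw '[-1,-1,-1,-1,-1,-1,-1,-1,-1,-1,-1,-1,-1,-1,-1,-1,-1,-1,-1,-1]'

```text
time: 8.88
ee_pos: [0.6026, 0.2288, 0.2876]
eef_rot: [0.984, -0.176, -0.001, 0.001]
wrist_force: [-0.4, -0.6, -2.0]
width: 0.0459
finger_force: 30.0
```

Run:
```python
from h import *
go([.612,.250,.194],-18.8)
s=take('scene')
im=cv2.resize(s['color'][100:280,330:570],(800,600),interpolation=cv2.INTER_CUBIC)
cv2.imwrite('pics/c5.png',im[:,:,::-1])
```

```text
t 8.88 tcp [0.6026 0.2288 0.2876] yaw -20.28 tilt z [-0.0016 -0.0011 -1.    ] shares [ 0.0032 -0.0465  0.1871] turn z (5deg) -0.3 w 0.0459 F [-0.4 -0.6 -2. ] ff 30.0 q [ 0.24  0.24  1.39 -0.    1.52  2.17]
```

View pics/c5.png

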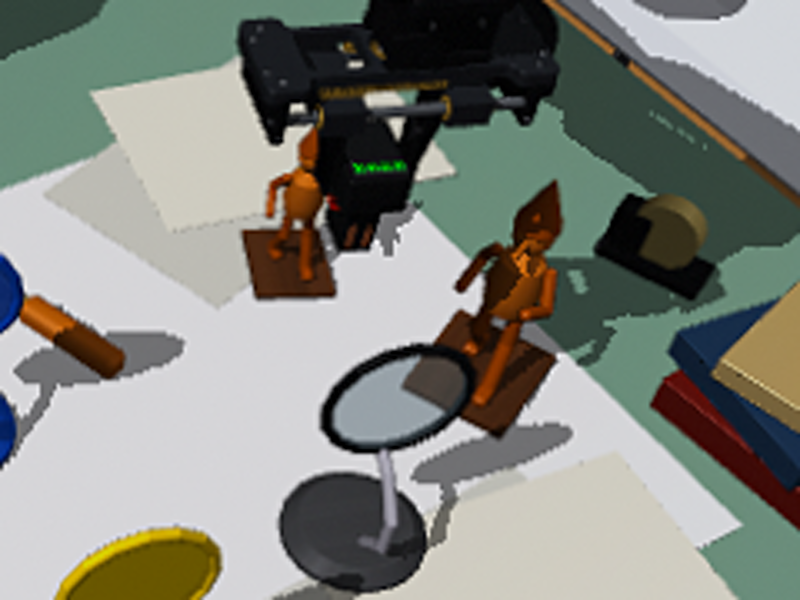

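The pack is held upright high before the magnifier, contacts at (355,235). The lens is at (400,397) and clear. I'll shift sideways and lower it.

>>> drive_tool --linear '[[0.003,-0.016,0],[0,-0.016,0],[0,-0.014,0],[0,0,0.01],[0,0,0.015],[0,0,0.02],[0,0,0.02],[0,0,0.02],[0,0,0.02],[0,0,0.02],[0,0,0.02],[0,0,0.02],[0,0,0.015],[0,0,0.007],[0,0,0],[0,0,0],[0,0,0]]' --angular '[[0,0,-0.15],[0,0,-0.15],[0,0,0],[0,0,0],[0,0,0],[0,0,0],[0,0,0],[0,0,0],[0,0,0],[0,0,0],[0,0,0],[0,0,0],[0,0,0],[0,0,0],[0,0,0],[0,0,0],[0,0,0]]' --jaw '[-1,-1,-1,-1,-1,-1,-1,-1,-1,-1,-1,-1,-1,-1,-1,-1,-1]'

```text
time: 10.35
ee_pos: [0.6128, 0.2502, 0.1959]
eef_rot: [0.987, -0.164, 0.001, -0.0]
wrist_force: [0.7, 0.1, -2.0]
width: 0.0459
finger_force: 30.0
```

Run:
```python
from h import *
go([.612,.250,.194],-18.8)
s=take('scene');t=take('top')
z=lambda im,x,y,w,h:cv2.resize(im[y:y+h,x:x+w],(400,300),interpolation=cv2.INTER_CUBIC)
cv2.imwrite('pics/c6.png',np.vstack([np.hstack([z(t['color'],175,150,120,90),z(s['color'],390,120,160,120)]),np.hstack([z(t['color'],335,222,100,75),z(s['color'],430,160,80,60)])])[:,:,::-1])
P=np.array([.612,.25,.16])+.018*np.array([.947,-.322,0]);print('expected contacts px',proj(s,P))
```

```text
t 10.35 tcp [0.6128 0.2502 0.1959] yaw -18.83 tilt z [ 1.3e-03  4.0e-04 -1.0e+00] shares [-0.0014  0.0009  0.0037] turn z (5deg) -0.01 w 0.0459 F [ 0.7  0.1 -2. ] ff 30.0 q [0.27 0.32 1.45 0.   1.36 2.17]
expected contacts px [[438.83793184 198.78253434]]
```

View pics/c6.png

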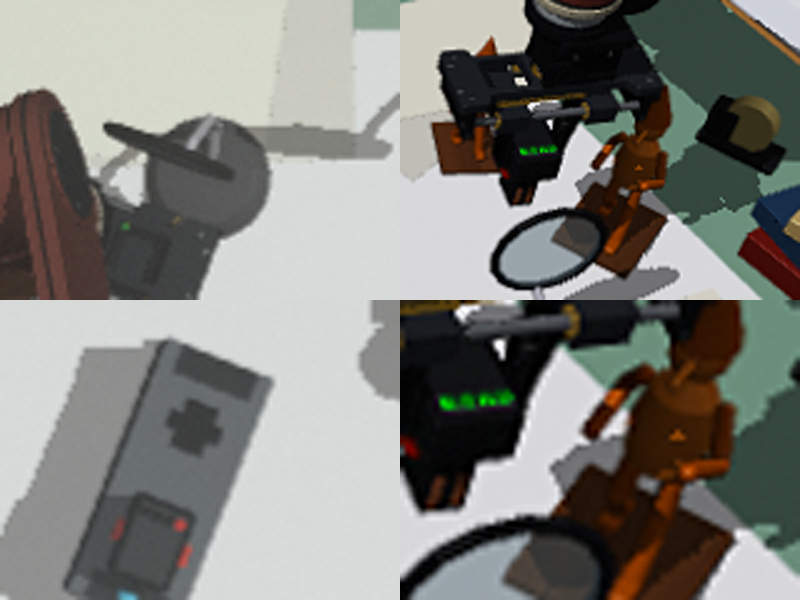

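The contacts appear at scene (439,197), and I expected (439,199). The low pack is still seated, and the figures and magnifier are untouched. I'm handing in.

```bash
python3 -c "
from rig import *
print(sign_off())"
```

```text
the job is handed in; nothing more can be done
None
```

I handed the job in at about 10.4 s, and no verdict came back: the charged pack is held upright by its pinched catches, contacts facing the black magnifier's lens at mid-height and about 7 cm away, with the other pack still seated.

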